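# Check the kiln lid switch

### The arm

A 6-joint arm with a two-finger parallel gripper is mounted at the origin on the work surface. World frame = base frame: x ahead of the robot, y to its left, z up, the work surface at z = 0. Lengths are in m, angles in rad, forces in N, time in s.
With the tool pointing down it reaches from about 0.35 to 0.85 m from the base axis. Payload 8.1 kg.
Tool frame: the origin (TCP) lies at the centre of the arm's flange, where the gripper is bolted on; the fingertips stand 186 mm ahead of it and the grasp point (between the pads) lies 167 mm ahead of it; z points along the fingers, y is the line along which they close (so a half turn about z gives the same grasp; the last joint's range is limited). The gripper opens to 93 mm and grips with 3 to 60 N. Pads are 15 mm wide; open, the fingers measure 128 mm over their backs; the gripper's body (75 mm by 188 mm) begins 65 mm behind the grasp point.
Start: joints at [-1.37, 0.13, 1.488, -0, 1.523, -0.085], TCP at [0.169, -0.576, 0.405] pointing down, gripper open.
Joint ranges: [-2.96, 2.96], [-0.89, 2.26], [0.02, 2.5], [-1.34, 4.48], [0, 2.73], [-2.66, 2.66]. Speed limits (rad/s): [2.39, 2.39, 2.79, 3.14, 3.14, 3.14].

### API

Orientations are given as a rotation vector (axis times angle).
In Python, from plant import robot gives the robot as it stands.
- The arm moves only by the tool apply_moves, never from a script. Its argument "series" is a list of rows, each a list of 2 entries, a list of its own where there are three numbers: the shift along the tool's x, y, z in mm, then the turn, a rotation vector about the tool's x, y, z in rad. A call has 1 to 12 rows; each row shifts and turns the commanded pose from where the row before left it, along the tool's axes as they then stand; what a row does not reach is not made up. A row lasts 1/12 s, in which the tool goes at most 41.7 mm and 7.16 degrees, less where a joint would pass 70% of its speed; a pose out of reach is approached as far as the arm can. A call is refused whole if a number of a shift passes 41.7 or a number of a turn 0.125, either way. A call with a gripper value outside its range is refused whole. "claw" is the opening, from 0 (shut) to 1 (fully open), set as the call begins (left out, the last holds). The fingers move at their own pace and stop on an object; "newtons" is the grip in N (left out, the last holds). Time passes only in rows, so rows that do not move let the fingers close. It gives the time, the measured TCP pose, the force, the opening and the grip force at its end, in the units of the state.
- robot.read_state(): the state, without advancing time (a new reading comes with each control period).
- robot.read_camera(name): name is "scene" or "side" or "wrist"; returns (picture, depth): 400x640x3 uint8, blue, green, red; 400x640 float32, m along the optical axis (not along the pixel's ray), 0 where there is no reading.
- robot.calibration(name): a dict with "fx", "fy", "cx", "cy" (pixels), "extrinsics" (4x4, takes a point from world to camera coordinates). Camera axes: x right, y down, z forward; pixel columns grow to the right and rows downward; lengths in m; the calibration is good to about 2 mm. A picture is of the moment at which its call begins: read the wrist's pose just before it. calibration takes no time and is no camera call; for the wrist camera it gives the pose at the moment of the call.
- robot.close_job(): hands the job in; it is judged then, once.
The state is a dict: "t": time; "q": joint angles; "dq": joint speeds; "joint_torque": joint torques, N m; "tool_pos": TCP position; "orientation": TCP orientation; "force": force on the tool from outside, world axes, zero at the start; "wrist_torque": the same for the moment, N m; "opening": finger opening in m; "gripper_force": force on a finger pad.
Only numpy, scipy, OpenCV 4.12 (cv2) and the standard library are available. Lean on these libraries where they do the work, as an engineer would, in place of code of your own. Each camera call takes 0.05 s, during which the arm holds its last target. There are 200 camera calls.

### The job

The kiln's grey lid-switch box lies on the glazing bench with its cover shut. Slide its thumb latch sideways so that the sprung cover swings open, then press the roller of the roller-lever switch gently down just until it clicks, hold it there for two seconds without pressing on into overtravel, and let it spring all the way back up. Do not press the plain-lever switch beside it, leave the other things on the bench where they are, and leave the cover open.

Things in the scene. Friction and masses are not known exactly. Their poses are not given: they have to be found in the camera images.
- box: Grey painted switch box fixed to the bench: a tray 150 mm (its x) by 110 mm (its y), 30 mm high, 3 mm walls, under a deep grey cover; 87 mm high in all when shut. Origin: centre of the underside; z up. The cover's hinge runs along the box's x on the +y side; the thumb latch is on the -y side. Its place and yaw (up to 0.5 rad either way) vary.
- cover (a joint): Opening angle of the grey cover (150 x 110 mm, 56 mm deep), rad: 0 shut, 1.8 fully open, tipped over to the box's +y side. Once the latch lets go a spring swings it open by itself in a few seconds, with 1 to 2 N at its edge, and holds it open; it needs free space above it to swing.
- latch (a joint): Travel of the thumb latch, m: 0 shut (starts at 0 to 0.003), 0.020 at its end stop. It slides towards the box's +x; the cover is let go at about 0.013, so slide it to 0.016 or more. It needs about 2 N and stays where it is left.
- latch_tab (a point): Point in the upright black tab of the thumb latch, 9 mm below its top. The tab is 12 mm wide (box x), 16 mm deep (box y), its top 56 mm above the bench. It stands outside the box's -y wall, 73 mm from the box's centre line, 10 mm from the shut cover, on a rail (80 mm along x, 26 mm wide) whose top is 20 mm above the bench; above that both its x sides are free.
- roller (a point): Axle centre of the white roller, 16 mm in diameter, 10 mm wide (box x), on the free end of the roller lever; at rest 70 mm above the bench, its top 78 mm. Pressed, it goes down and 2 mm to the box's -y. The lever is 50 mm long, its pivot on the +y side, 53 mm above the bench. The other switch is 70 mm away along the box's x; which place holds which varies.
- roller_lever (a joint): Angle of the roller lever, rad: 0 at rest, rises as the roller goes down. Clicks at 0.20 (roller 10 mm down); overtravel above 0.34 (17 mm down); stop at 0.44. Aim for 0.25 (12 mm). The push rises from 1.5 to about 4 N, jumps by about 3 N between 0.22 and 0.25, where the lever meets the plunger, and reaches about 8 to 9 N at 0.30. Springs back to 0.
- plain_lever (a joint): Angle of the other switch's plain steel lever (same black body, no roller, bare flat end), rad: 0 at rest. Not to be pressed.
- test_cup (a point): Centre of a small terracotta cup, 60 mm across the rim and 55 mm high, standing near the box's +x, -y corner. Leave it alone.
- driver (a point): Middle of a screwdriver 160 mm long lying on the bench on the box's -y side, about 30 mm high at most. Leave it alone.
- glaze_jar: White glaze jar, 68 mm across, 85 mm high; origin under its centre. Leave it alone.
- bowl: Blue bowl, 130 mm across, 60 mm high; origin under its centre. Leave it alone.
- brush: Brush lying on the bench; origin near its middle. Leave it alone.
- mug: White mug, 80 mm across, 85 mm high; origin under its centre. Leave it alone.
- cone_pot: Small terracotta cylinder, 52 mm across, 50 mm high; origin under its centre. Leave it alone.
There are look-alikes about, which are no part of the job. Leave any turquoise look-alike of the box alone.

How it is judged:
On the way, in this order (a step that is already met when the one before it is completed fails the run):
1. the latch is slid and the cover has swung open (value of joint latch above 0.009 m and value of joint cover above 1.3 rad), for 0.2 s.
2. the roller lever is pressed past its click but not into overtravel, and held there (value of joint roller_lever between 0.2 and 0.34 rad), for 1.2 s.
At the end, for the whole second after the job is handed in: The cover stands open (more than 1.3 rad), and both levers are back up at rest (below 0.04 rad), after the roller lever was held clicked (0.20 to 0.34 rad) for 1.2 s (value of joint cover above 1.3 rad and value of joint each of roller_lever, plain_lever below 0.04 rad); the robot touches nothing.
It fails at once if the roller lever is pressed into overtravel (beyond 0.34 rad) (value of joint roller_lever above 0.34 rad).
It fails at once if the plain lever is pressed (beyond 0.10 rad) (value of joint plain_lever above 0.1 rad).
It fails at once if another thing on the bench is shifted by more than 30 mm (distance of any of test_cup, driver, glaze_jar, bowl, brush, mug, cone_pot from where it was at the start of the episode above 0.03 m).
It also fails if it takes over 58 s, if anything falls off the work surface, if the arm or the gripper's body presses on something with over 40 N, if the wrist force passes 120 N, or if a joint passes its speed limit or range.

## Working session

There is one attempt and no reset: what is moved stays moved. The work goes in short steps, Python scripts to look and compute and a tool call to move; the robot and the scene stay as the last step left them, time stands still between calls to the robot, and variables do not carry over. Pictures are saved under pics/ and viewed, at most 10 in all, crops included, and the job is handed in when it is done.

Besides the shell and the picture viewer there is one more tool, called after ">>>" as name(argument=value, ...) on one line, values as JSON. apply_moves: Moves the arm, as the interface text tells. Its arguments: {"type":"object","properties":{"series":{"type":"array"},"claw":{"type":"number"},"newtons":{"type":"number"}},"required":["series"]}

```bash
ls; mkdir -p pics; cat > h.py <<'E'
import numpy as np, cv2
from plant import robot
def grab(n):
    c=robot.calibration(n); im,d=robot.read_camera(n); return im,d,c
def pts(d,c):
    v,u=np.mgrid[:400,:640]; P=np.stack([(u-c['cx'])/c['fx']*d,(v-c['cy'])/c['fy']*d,d],-1)
    E=np.array(c['extrinsics']); W=(P-E[:3,3])@E[:3,:3]; W[d<=0]=np.nan; return W
def proj(p,c):
    E=np.array(c['extrinsics']); q=E[:3,:3]@np.array(p)+E[:3,3]; return q[0]/q[2]*c['fx']+c['cx'],q[1]/q[2]*c['fy']+c['cy']
E
python3 - <<'E'
from h import *
ims=[]
for n in("scene","side","wrist"):
    im,d,c=grab(n); np.savez(f"pics/{n}0.npz",im=im,d=d,W=pts(d,c)); ims.append(im)
    E=np.array(c['extrinsics']); print(n,c['fx'],(-E[:3,:3].T@E[:3,3]).round(3),E[2,:3].round(2))
cv2.imwrite("pics/scene0.png",ims[0]);cv2.imwrite("pics/side0.png",cv2.resize(np.vstack(ims[1:]),(480,600)))
s=robot.read_state();print(s)
E
```

```text
pics
scene 450.99849939309036 [1.124 0.557 1.016] [-0.48 -0.44 -0.76]
side 396.287092003403 [0.323 0.737 0.829] [ 0.21 -0.68 -0.7 ]
wrist 338.445687987094 [ 0.24  -0.555  0.385] [-0.25 -0.07 -0.96]
{'t': 0.15, 'q': array([-1.37042643e+00,  1.31022666e-01,  1.48903809e+00,  2.20216945e-05,
        1.52296986e+00, -8.54129754e-02]), 'dq': array([ 0.00074002, -0.00165973, -0.00290112,  0.00247125, -0.00035352,
       -0.00027716]), 'joint_torque': array([ 2.18704612e-03, -5.60478723e+01, -4.92331874e+01,  7.69611332e-02,
        3.06485337e-02, -7.73626607e-05]), 'tool_pos': array([ 0.16912959, -0.5754939 ,  0.4039024 ]), 'orientation': array([-3.10815276e+00, -4.47174345e-01,  9.52204379e-05]), 'force': array([ 0.11840442, -0.52092607,  0.87876206]), 'wrist_torque': array([0.03030609, 0.02218415, 0.00353609]), 'gripper_force': 0.0, 'opening': 0.09261762223689438}
```

View pics/scene0.png

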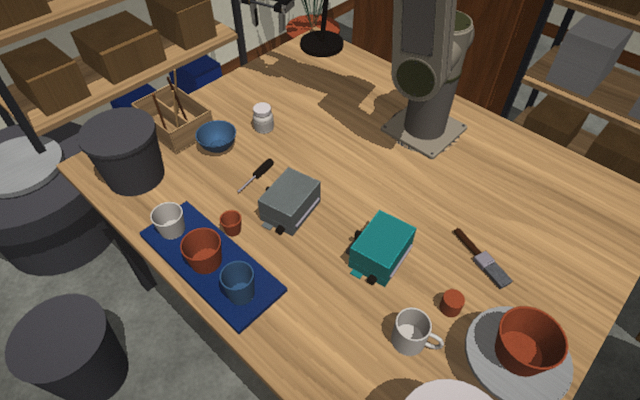

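View pics/side0.png

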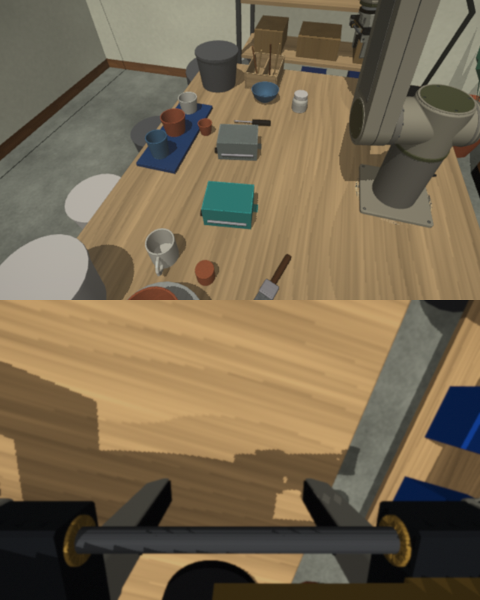

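The scene view shows the candidates for the box: the grey one at (290,200), which matches the description, and the turquoise look-alike at (382,247). The cup is at (231,222), the driver at (257,175), the bowl at (216,137) and the jar at (262,117). Next I'll measure the grey box.

```bash
python3 - <<'E'
from h import *
for n in("scene","side"):
    f=np.load(f"pics/{n}0.npz"); im,W=f['im'],f['W']; 
    hsv=cv2.cvtColor(im,cv2.COLOR_BGR2HSV); x,y,z=W[...,0],W[...,1],W[...,2]
    m=(hsv[...,1]<60)&(abs(z-.087)<.006)&(x>.3)&(x<.9)&(abs(y)<.6)
    m=m.astype(np.uint8); k,l,st,_=cv2.connectedComponentsWithStats(m)
    for i in range(1,k):
        if st[i,4]>300:
            P=W[l==i]; r=cv2.minAreaRect((P[:,:2]*1000).astype(np.float32)); print(n,st[i],r,np.median(P[:,2]))
            C=np.array(r[0])/1000
    # clusters of other things above bench near the box
    m2=((z>.008)&(z<.15)&(np.hypot(x-C[0],y-C[1])<.3)).astype(np.uint8); k,l,st,ce=cv2.connectedComponentsWithStats(m2)
    for i in range(1,k):
        if st[i,4]>40:
            P=W[l==i];print('  ',st[i],np.median(P,0).round(3),P.min(0).round(3),P.max(0).round(3))
    if n=="scene": cv2.imwrite("pics/c.png",np.hstack([cv2.resize(im[150:260,210:340],None,fx=4,fy=4,interpolation=cv2.INTER_CUBIC)]))
E
```

```text
scene [ 258  167   62   51 1657] ((569.8881225585938, -70.84483337402344), (152.2812957763672, 113.82440185546875), 10.764861106872559) 0.08657184475880533
scene [ 466  306   47   82 2062] ((579.9234008789062, 545.4175415039062), (203.61683654785156, 81.79425811767578), 19.327985763549805) 0.08731810679176352
   [369 238  42  47 918] [0.562 0.268 0.07 ] [0.463 0.246 0.008] [0.605 0.287 0.094]
   [468 244  45  45 682] [0.355 0.454 0.017] [0.321 0.374 0.008] [0.39  0.514 0.024]
   [440 289  25  27 514] [0.529 0.439 0.048] [0.493 0.411 0.008] [0.546 0.462 0.055]
   [ 392  307   53   48 1351] [0.645 0.415 0.055] [0.616 0.37  0.008] [0.697 0.482 0.088]
   [ 465  306  109   94 4960] [0.605 0.606 0.088] [0.47  0.502 0.073] [0.67 0.72 0.15]
   [ 502  313   58   54 2197] [0.53  0.616 0.105] [0.501 0.555 0.087] [0.579 0.668 0.15 ]
side [ 289  165   55   29 1424] ((569.432373046875, -72.75586700439453), (148.8311767578125, 114.99920654296875), 12.583495140075684) 0.08796793375200755
side [191 375  75  25 751] ((565.9982299804688, 517.228515625), (35.024269104003906, 140.03785705566406), 87.82734680175781) 0.08879370145704134
   [ 266  255   69   49 2362] [0.519 0.263 0.083] [0.435 0.217 0.008] [0.605 0.285 0.091]
   [ 193  304   45   64 1672] [0.65  0.412 0.057] [0.616 0.368 0.008] [0.697 0.481 0.089]
   [259 346  28  34 720] [0.516 0.441 0.05 ] [0.493 0.41  0.008] [0.546 0.461 0.055]
   [338 347  42  53 881] [0.339 0.423 0.019] [0.312 0.341 0.008] [0.376 0.464 0.024]
   [107 348  34  52 887] [0.745 0.566 0.105] [0.732 0.524 0.008] [0.777 0.608 0.15 ]
   [182 375  84  25 792] [0.551 0.517 0.089] [0.496 0.5   0.085] [0.648 0.545 0.093]
   [187 392  40   8 212] [0.578 0.558 0.142] [0.544 0.553 0.128] [0.604 0.574 0.15 ]
```

View pics/c.png

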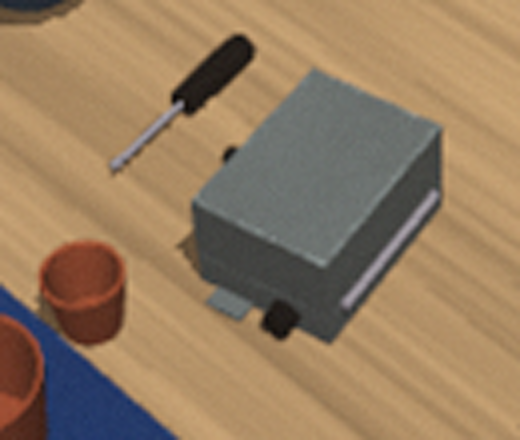

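The crop confirms the grey box. The hinge strip is on the world +y face, the black latch tab shows on the far -y side at about full-image (267,189), and the cup is off the +x,-y corner. That puts the yaw at about +0.2 rad. I'll work out the move to a look pose above the latch side.

```bash
cat >> h.py <<'E'
from scipy.spatial.transform import Rotation as Ro
def target(psi,tilt):  # tool x=box +y, tool y=box +x, z down; tilt leans body to box -y
    c,s=np.cos(psi),np.sin(psi); A=np.array([[-s,c,0],[c,s,0],[0,0,-1]]).T
    return Ro.from_matrix(A)*Ro.from_rotvec([0,tilt,0])
def rel(tip,psi,tilt,L=.186):
    s=robot.read_state(); R0=Ro.from_rotvec(s['orientation']); R1=target(psi,tilt)
    tcp=np.array(tip)-L*R1.as_matrix()[:,2]; turn=(R0.inv()*R1).as_rotvec()
    d=tcp-s['tool_pos']
    print('t',s['t'],'tcp',s['tool_pos'].round(4),'->',tcp.round(4),'F',s['force'].round(2)); print('turn',turn.round(4),'shift before turn mm',(R0.inv().apply(d)*1e3).round(1),'after turn',(R1.inv().apply(d)*1e3).round(1))
def box(p,C,psi): 
    c,s=np.cos(psi),np.sin(psi); return np.array([C[0]+c*p[0]-s*p[1],C[1]+s*p[0]+c*p[1],p[2]])
E
python3 - <<'E'
from h import *
C=(.5697,-.0718);psi=.204
rel(box((-.01,-.12,.20),C,psi),psi,0)
f=np.load("pics/scene0.npz");W=f['W'];im=f['im'];c,s=np.cos(psi),np.sin(psi)
X=W[...,0]-C[0];Y=W[...,1]-C[1];bx=c*X+s*Y;by=-s*X+c*Y
dk=(im.max(-1)<55)&(abs(bx)<.2)&(by<-.06)&(by>-.25)&(W[...,2]>.006)&(W[...,2]<.1)
k,l,st,_=cv2.connectedComponentsWithStats(dk.astype(np.uint8))
for i in range(1,k):
    q=l==i; print(st[i],[(a[q].min().round(3),a[q].max().round(3)) for a in(bx,by,W[...,2])])
E
```

```text
t 0.15 tcp [ 0.1691 -0.5755  0.4039] -> [ 0.5842 -0.1913  0.386 ] F [ 0.12 -0.52  0.88]
turn [-1.000e-03 -1.200e-03 -1.489e+00] shift before turn mm [ 506.5 -251.5   18.3] after turn [292.1 484.3  17.9]
[253 159  20  19 163] [(np.float64(-0.124), np.float64(-0.047)), (np.float64(-0.172), np.float64(-0.145)), (np.float64(0.007), np.float64(0.033))]
[266 187   3   3   5] [(np.float64(-0.001), np.float64(0.007)), (np.float64(-0.078), np.float64(-0.074)), (np.float64(0.053), np.float64(0.058))]
```

>>> apply_moves(series=[[[20, -10, 0], [0, 0, -0.124]], [[20, -8, 0], [0, 0, -0.124]], [[20, -5, 0], [0, 0, -0.124]], [[20, -3, 0], [0, 0, -0.124]], [[20, 0, 0], [0, 0, -0.124]], [[20, 0, 0], [0, 0, -0.124]], [[20, 0, 0], [0, 0, -0.124]], [[20, 0, 0], [0, 0, -0.124]], [[20, 0, 0], [0, 0, -0.124]], [[20, 0, 0], [0, 0, -0.124]], [[20, 0, 0], [0, 0, -0.124]], [[20, 0, 0], [0, 0, -0.124]]], claw=0, newtons=20)

```text
t: 1.15
tool_pos: [0.283, -0.3709, 0.4043]
orientation: [-1.977, -2.441, -0.001]
force: [0.7, 0.1, 0.2]
opening: 0.0176
gripper_force: 0.0
```

```bash
python3 -c "
from h import *
rel(box((-.01,-.12,.20),(.5697,-.0718),.204),.204,0)"
```

```text
t 1.15 tcp [ 0.283  -0.3709  0.4043] -> [ 0.5842 -0.1913  0.386 ] F [0.74 0.07 0.25]
turn [-0.     -0.0006  0.0056] shift before turn mm [113.  332.   18.4] after turn [114.8 331.3  18.3]
```

>>> apply_moves(series=[[[10, 25, 2], [0, 0, 0]], [[10, 30, 2], [0, 0, 0]], [[10, 30, 2], [0, 0, 0]], [[10, 30, 2], [0, 0, 0]], [[10, 30, 2], [0, 0, 0]], [[10, 30, 2], [0, 0, 0]], [[10, 30, 2], [0, 0, 0]], [[10, 30, 2], [0, 0, 0]], [[10, 30, 2], [0, 0, 0]], [[10, 30, 0], [0, 0, 0]], [[8, 20, 0], [0, 0, 0]], [[5, 15, 0], [0, 0, 0]]])

```text
t: 2.15
tool_pos: [0.5847, -0.1931, 0.386]
orientation: [-1.982, -2.436, -0.0]
force: [-0.4, -0.5, -0.7]
opening: 0.0005
gripper_force: 0.0
```

```bash
cat > look.py <<'E'
import sys
from h import *
t=sys.argv[1]
im,d,c=grab("wrist"); np.savez(f"pics/{t}.npz",im=im,d=d,W=pts(d,c)); cv2.imwrite(f"pics/{t}.png",im)
s=robot.read_state(); print(s['t'],s['tool_pos'],s['force'],s['opening'])
E
python3 look.py w1
```

```text
2.2 [ 0.58585847 -0.19207452  0.38593254] [-0.70096639  2.36845549  0.52477904] 0.0001390366652215748
```

View pics/w1.png

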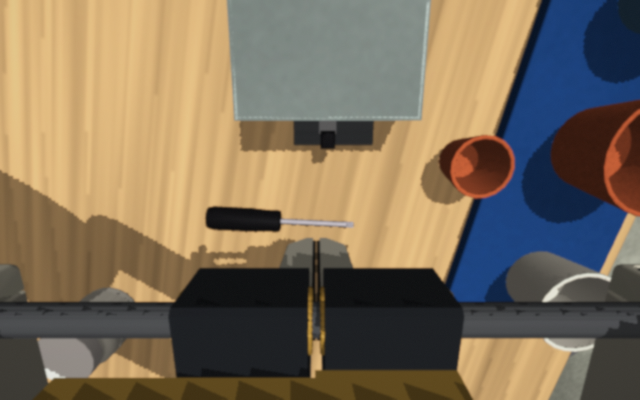

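The wrist view shows the cover's front edge at row ~118 (columns 236–421) and the black tab at (328,138) on its rail. The driver is at (280,220) and the cup at (480,165), both clear of the push. Now I'll measure the tab and the edge.

```bash
python3 - <<'E'
from h import *
f=np.load("pics/w1.npz");W=f['W'];im=f['im'];x,y,z=W[...,0],W[...,1],W[...,2]
m=(abs(z-.087)<.006); m[:, :200]=0;m[:,460:]=0;m[130:]=0
# front edge: last row of top per column
cs=np.arange(245,415); e=np.array([W[np.where(m[:,k])[0].max(),k] for k in cs]); p=np.polyfit(e[:,0],e[:,1],1); psi=np.arctan(p[0])
print('top z',np.median(z[m]),'yaw front edge',psi)
c,s=np.cos(psi),np.sin(psi); bx=c*x+s*y; by=-s*x+c*y
r=[np.nanmin(bx[20:110][m[20:110]]),np.nanmax(bx[20:110][m[20:110]])]; yf=np.median(-s*e[:,0]+c*e[:,1]); print('bx range',r,'front by',yf)
o=np.array([sum(r)/2,yf+.055]); C=(c*o[0]-s*o[1],s*o[0]+c*o[1]); print('C',C)
q=(im.max(-1)<45); t=np.zeros_like(q); t[120:152,285:380]=q[120:152,285:380]
t1=t&(z>.045)&(z<.07)
print('tab n',t1.sum(),'bx',np.percentile(bx[t1]-o[0],[0,50,100]).round(4),'by',np.percentile(by[t1]-o[1],[0,50,100]).round(4),'z',np.median(z[t1]))
t2=(z>.014)&(z<.027)&(np.arange(640)[None]>285)&(np.arange(640)[None]<380)&(np.arange(400)[:,None]<152)&(np.arange(400)[:,None]>118)
print('rail bx',np.percentile(bx[t2]-o[0],[1,99]),'by',np.percentile(by[t2]-o[1],[1,99]))
v,u=np.where(t1);print(u.min(),u.max(),v.min(),v.max())
g=(z>.15)&(z<.3); v,u=np.where(g&(np.arange(400)[:,None]<268)&(np.arange(400)[:,None]>232)); print('finger',u.min(),u.max(),bx[g&(np.arange(400)[:,None]<265)].min()-o[0],bx[g&(np.arange(400)[:,None]<265)].max()-o[0])
E
```

```text
top z 0.08855819715123725 yaw front edge 0.20463908053718502
bx range [np.float64(0.46707882892856034), np.float64(0.6179194646084096)] front by -0.24152676318670208
C (np.float64(0.569084381741772), np.float64(-0.07239146418623825))
tab n 243 bx [-0.0052  0.0011  0.0078] by [-0.0797 -0.0725 -0.0654] z 0.05705080451597731
rail bx [-0.03167182  0.04708552] by [-0.08139019 -0.0576504 ]
320 334 131 147
finger 0 639 -0.09015518553499541 0.07558461538570516
```

```bash
python3 -c "
from h import *
C=(.5691,-.0724);p=.2046
rel(box((-.038,-.073,.10),C,p),p,.3)
rel(box((-.038,-.073,.036),C,p),p,.3)"
```

```text
t 2.2 tcp [ 0.5859 -0.1921  0.3859] -> [ 0.5579 -0.2054  0.2777] F [-0.7   2.37  0.52]
turn [0.0005 0.2986 0.0009] shift before turn mm [ -7.5 -30.2 108.2] after turn [-39.  -30.1 101.2]
t 2.2 tcp [ 0.5859 -0.1921  0.3859] -> [ 0.5579 -0.2054  0.2137] F [-0.7   2.37  0.52]
turn [0.0005 0.2986 0.0009] shift before turn mm [ -7.6 -30.2 172.2] after turn [-58.  -30.1 162.4]
```

>>> apply_moves(series=[[[0, -10, 0], [0, 0.1, 0]], [[0, -10, 0], [0, 0.1, 0]], [[0, -10, 0], [0, 0.1, 0]], [[-8, 0, 20], [0, 0, 0]], [[-8, 0, 20], [0, 0, 0]], [[-8, 0, 20], [0, 0, 0]], [[-8, 0, 20], [0, 0, 0]], [[-7, 0, 21], [0, 0, 0]], [[0, 0, 0], [0, 0, 0]], [[0, 0, 0], [0, 0, 0]]])

```text
t: 3.03
tool_pos: [0.5545, -0.2079, 0.2774]
orientation: [-1.828, -2.242, -0.275]
force: [0.3, -0.2, 0.3]
opening: 0.0005
gripper_force: 0.0
```

```bash
python3 -c "
from h import *
C=(.5691,-.0724);p=.2046
rel(box((-.038,-.073,.036),C,p),p,.3)"
```

```text
t 3.0333 tcp [ 0.5545 -0.2079  0.2774] -> [ 0.5579 -0.2054  0.2137] F [ 0.33 -0.24  0.32]
turn [-0.0021 -0.0025 -0.0026] shift before turn mm [-17.3   4.   61.3] after turn [-17.2   3.8  61.4]
```

>>> apply_moves(series=[[[-4, 1, 15], [0, 0, 0]], [[-5, 1, 16], [0, 0, 0]], [[-4, 1, 15], [0, 0, 0]], [[-4, 1, 15], [0, 0, 0]], [[0, 0, 0], [0, 0, 0]], [[0, 0, 0], [0, 0, 0]]])

```text
t: 3.53
tool_pos: [0.5591, -0.2056, 0.2165]
orientation: [-1.83, -2.245, -0.277]
force: [-0.3, 0.2, 0.2]
opening: 0.0006
gripper_force: 0.0
```

>>> apply_moves(series=[[[0, 4, 0], [0, 0, 0]], [[0, 4, 0], [0, 0, 0]], [[0, 4, 0], [0, 0, 0]], [[0, 4, 0], [0, 0, 0]], [[0, 4, 0], [0, 0, 0]], [[0, 0, 0], [0, 0, 0]]])

```text
t: 4.03
tool_pos: [0.5793, -0.2014, 0.2158]
orientation: [-1.83, -2.246, -0.277]
force: [-0.3, -0.6, 0.3]
opening: 0.0001
gripper_force: 0.0
```

```bash
python3 -c "
from h import *
C=(.5691,-.0724);p=.2046
rel(box((-.006,-.073,.036),C,p),p,.3)"
```

```text
t 4.0333 tcp [ 0.5793 -0.2014  0.2158] -> [ 0.5892 -0.1989  0.2137] F [-0.33 -0.59  0.34]
turn [ 0.0009  0.0005 -0.001 ] shift before turn mm [-0.2 10.3  2.2] after turn [-0.3 10.3  2.1]
```

>>> apply_moves(series=[[[0, 3, 0], [0, 0, 0]], [[0, 3, 0], [0, 0, 0]], [[0, 2, 0], [0, 0, 0]], [[0, 2, 0], [0, 0, 0]], [[0, 0, 0], [0, 0, 0]]])

```text
t: 4.45
tool_pos: [0.5886, -0.1994, 0.2153]
orientation: [-1.83, -2.245, -0.277]
force: [-0.2, -0.6, -0.3]
opening: 0.0008
gripper_force: 0.0
```

```bash
python3 look.py w2; python3 -c "
from h import *
C=(.5691,-.0724);p=.2046
rel(box((-.006,-.073,.036),C,p),p,.3)
a=grab('scene')[0][130:270,200:350]; b=cv2.imread('pics/w2.png')
a=cv2.resize(a,(429,400));cv2.imwrite('pics/w2b.png',cv2.resize(np.hstack([a,b]),(800,300)))"
```

```text
4.5 [ 0.58844028 -0.19936921  0.21531119] [ 0.0462046   0.33212884 -0.58537992] 0.00046381501952087853
t 4.5 tcp [ 0.5884 -0.1994  0.2153] -> [ 0.5892 -0.1989  0.2137] F [ 0.05  0.33 -0.59]
turn [ 0.0006 -0.0001 -0.0014] shift before turn mm [-0.2  0.9  1.6] after turn [-0.2  0.9  1.6]
```

View pics/w2b.png

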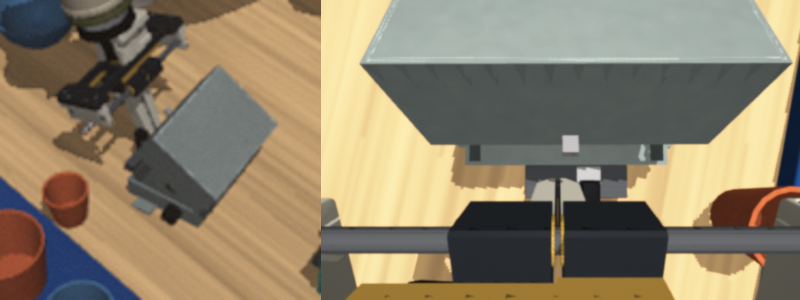

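The views show the cover swinging open, with the tab pushed to the right at the fingertip. I'll push a few mm more and back out along the tool axis.

>>> apply_moves(series=[[[0, 2, 0], [0, 0, 0]], [[0, 2, 0], [0, 0, 0]], [[0, 0, 0], [0, 0, 0]], [[0, -3, 0], [0, 0, 0]], [[-3, 0, -20], [0, 0, 0]], [[-3, 0, -30], [0, 0, 0]], [[-3, 0, -35], [0, 0, 0]], [[-3, 0, -35], [0, 0, 0]], [[0, 0, -35], [0, 0, 0]], [[0, 0, -20], [0, 0, 0]]])

```text
t: 5.38
tool_pos: [0.6022, -0.2625, 0.3839]
orientation: [-1.833, -2.249, -0.278]
force: [0.2, -0.0, 0.5]
opening: 0.0005
gripper_force: 0.0
```

>>> apply_moves(series=[[[0, 0, 0], [0, -0.1, 0]], [[0, 0, 0], [0, -0.1, 0]], [[0, 0, 0], [0, -0.1, 0]], [[0, 0, 0], [0, 0, 0]], [[0, 0, 0], [0, 0, 0]], [[0, 0, 0], [0, 0, 0]], [[0, 0, 0], [0, 0, 0]], [[0, 0, 0], [0, 0, 0]], [[0, 0, 0], [0, 0, 0]], [[0, 0, 0], [0, 0, 0]]])

```text
t: 6.22
tool_pos: [0.6019, -0.2615, 0.3787]
orientation: [-1.985, -2.434, -0.0]
force: [-0.4, 0.4, 0.2]
opening: 0.0002
gripper_force: 0.0
```

```bash
python3 look.py w3; python3 -c "
from h import *
C=(.5691,-.0724);p=.2046
rel(box((-.006,-.073,.20),C,p),p,0)
im,d,c=grab('scene');np.savez('pics/scene3.npz',im=im,W=pts(d,c))
a=im[130:270,200:350]; b=cv2.imread('pics/w3.png')
a=cv2.resize(a,(429,400));cv2.imwrite('pics/w3b.png',cv2.resize(np.hstack([a,b]),(800,300)))"
```

```text
6.2667 [ 0.60195795 -0.26142324  0.37883678] [-0.2715108   0.29820384  0.5360191 ] 0.0005622440526099231
t 6.2667 tcp [ 0.602  -0.2614  0.3788] -> [ 0.5781 -0.1451  0.386 ] F [-0.27  0.3   0.54]
turn [-0.0002 -0.0007 -0.002 ] shift before turn mm [118.8  -0.   -7.1] after turn [118.8   0.2  -7.2]
```

View pics/w3b.png

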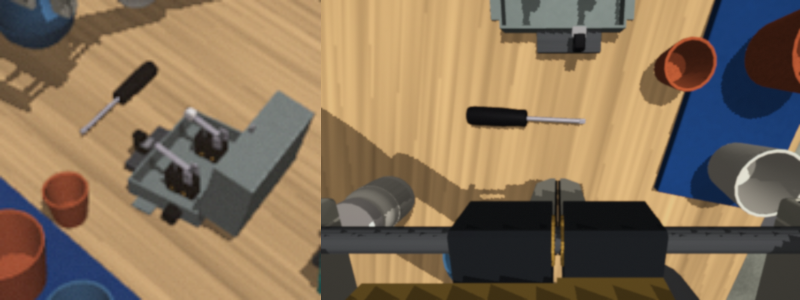

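The cover stands open, showing two lever switches inside. The white roller looks to be on the box's -x switch, at crop (190,113). Moving over the tray for a close look.

>>> apply_moves(series=[[[15, -2, 2], [0, 0, 0]], [[20, -2, 3], [0, 0, 0]], [[20, -2, 3], [0, 0, 0]], [[15, -1, 3], [0, 0, 0]], [[10, 0, 3], [0, 0, 0]], [[0, 0, 0], [0, 0, 0]], [[0, 0, 0], [0, 0, 0]], [[0, 0, 0], [0, 0, 0]]])

```text
t: 6.98
tool_pos: [0.5792, -0.1848, 0.3654]
orientation: [1.985, 2.434, -0.0]
force: [-0.9, -0.3, -0.1]
opening: 0.0001
gripper_force: 0.0
```

```bash
python3 look.py w4
```

```text
7.0333 [ 0.57922306 -0.1850353   0.36537988] [ 0.30390019  0.47318101 -1.47477592] 0.000305158442052912
```

View pics/w4.png

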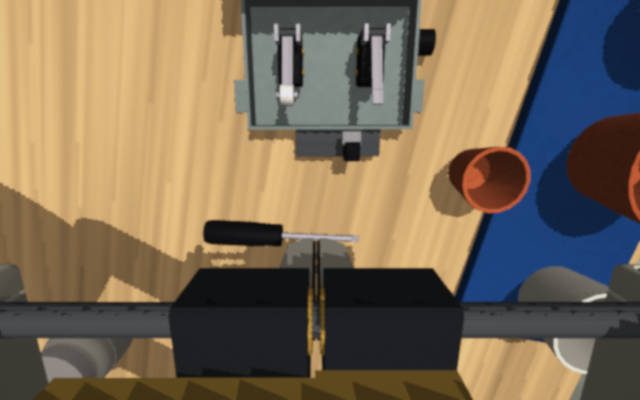

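The roller is the white blob at (287,92) on the box's -x side, and the plain lever ends at (377,97). I'll measure the roller in the wrist and scene views.

```bash
python3 - <<'E'
from h import *
C=(.5691,-.0724);psi=.2046;c,s=np.cos(psi),np.sin(psi)
for n in("w4","scene3"):
    f=np.load(f"pics/{n}.npz");W=f['W'];im=f['im'];X=W[...,0]-C[0];Y=W[...,1]-C[1];bx=c*X+s*Y;by=-s*X+c*Y;z=W[...,2]
    for nm,a,b in(("L",-.06,-.01),("R",.01,.06)):
        m=(bx>a)&(bx<b)&(by>-.05)&(by<.0)&(z>.058)&(z<.1)
        w=m&(im.min(-1)>150)
        for q in(m,w):
            if q.sum(): print(n,nm,q.sum(),[np.percentile(k[q],[2,50,98]).round(4) for k in(bx,by,z)],'px',[np.percentile(k,[2,50,98]) for k in np.where(q)[::-1]])
rel(box((-.035,-.03,.09),C,psi),psi,0)
E
```

```text
w4 L 598 [array([-0.042 , -0.0347, -0.0283]), array([-0.0348, -0.0218, -0.001 ]), array([0.0629, 0.0734, 0.0801])] px [array([277., 286., 295.]), array([ 60.,  87., 105.])]
w4 L 480 [array([-0.0398, -0.0346, -0.0298]), array([-0.032 , -0.0202, -0.001 ]), array([0.0629, 0.0731, 0.0802])] px [array([279.58, 287.  , 293.  ]), array([ 60.,  85., 101.])]
w4 R 491 [array([0.031 , 0.0349, 0.0389]), array([-0.0336, -0.0178, -0.0005]), array([0.062 , 0.0691, 0.0748])] px [array([372., 377., 382.]), array([ 59. ,  82. , 103.2])]
w4 R 414 [array([0.0319, 0.0352, 0.0389]), array([-0.0325, -0.0174, -0.0007]), array([0.0621, 0.069 , 0.0746])] px [array([373., 377., 382.]), array([ 59.26,  81.5 , 101.74])]
scene3 L 47 [array([-0.0404, -0.0344, -0.0271]), array([-0.0319, -0.0203, -0.0018]), array([0.0596, 0.0685, 0.0794])] px [array([286.  , 290.  , 296.08]), array([180., 184., 188.])]
scene3 L 22 [array([-0.0386, -0.0338, -0.0297]), array([-0.0286, -0.0216, -0.0032]), array([0.0609, 0.0738, 0.0803])] px [array([287.  , 290.  , 295.58]), array([180.  , 182.  , 187.58])]
scene3 R 36 [array([0.0284, 0.0353, 0.039 ]), array([-0.0306, -0.0142, -0.0002]), array([0.059 , 0.0666, 0.0728])] px [array([273. , 278. , 282.3]), array([196.7, 200.5, 204.3])]
scene3 R 12 [array([0.0323, 0.0357, 0.0373]), array([-0.0299, -0.0156, -0.001 ]), array([0.0633, 0.0673, 0.0712])] px [array([274.  , 277.5 , 281.78]), array([197.22, 200.5 , 203.78])]
t 7.0333 tcp [ 0.5792 -0.185   0.3654] -> [ 0.5409 -0.1089  0.276 ] F [ 0.3   0.47 -1.47]
turn [ 0.0004  0.0006 -0.0021] shift before turn mm [ 82.3 -22.2  89.3] after turn [ 82.3 -22.   89.4]
```

Both views agree: the roller centre is at box (-0.0345, -0.027) and its top at z ≈ 0.079, against 0.078 in the text. Going to 12 mm above it.

>>> apply_moves(series=[[[20, -6, 0], [0, 0, 0]], [[22, -6, 0], [0, 0, 0]], [[20, -5, 10], [0, 0, 0]], [[14, -4, 15], [0, 0, 0]], [[7, -1, 20], [0, 0, 0]], [[0, 0, 20], [0, 0, 0]], [[0, 0, 15], [0, 0, 0]], [[0, 0, 9], [0, 0, 0]], [[0, 0, 0], [0, 0, 0]], [[0, 0, 0], [0, 0, 0]], [[0, 0, 0], [0, 0, 0]]])

```text
t: 7.95
tool_pos: [0.5413, -0.1079, 0.2773]
orientation: [1.985, 2.433, 0.001]
force: [-0.1, -0.9, -0.4]
opening: 0.0001
gripper_force: 0.0
```

```bash
python3 look.py w5; python3 -c "
from h import *
C=(.5691,-.0724);p=.2046
rel(box((-.0345,-.029,.079),C,p),p,0)
F=[]
for i in range(6): robot.read_camera('scene'); F.append(robot.read_state()['force'][2])
print(np.round(F,2))
a=grab('side')[0][130:240,270:370];b=grab('scene')[0][130:240,240:340]
cv2.imwrite('pics/w5b.png',cv2.resize(np.hstack([b,a]),(800,440),interpolation=cv2.INTER_CUBIC))"
```

```text
8.0 [ 0.54137807 -0.10783877  0.27752716] [-0.86888269  0.03230473  0.04693831] 0.0007782625543506546
t 8.0 tcp [ 0.5414 -0.1078  0.2775] -> [ 0.5412 -0.1078  0.265 ] F [-0.87  0.03  0.05]
turn [ 0.0019  0.001  -0.002 ] shift before turn mm [ 0.1 -0.2 12.5] after turn [ 0.1 -0.2 12.5]
[ 0.81  0.52  0.21  0.89 -0.87 -0.73]
```

View pics/w5b.png

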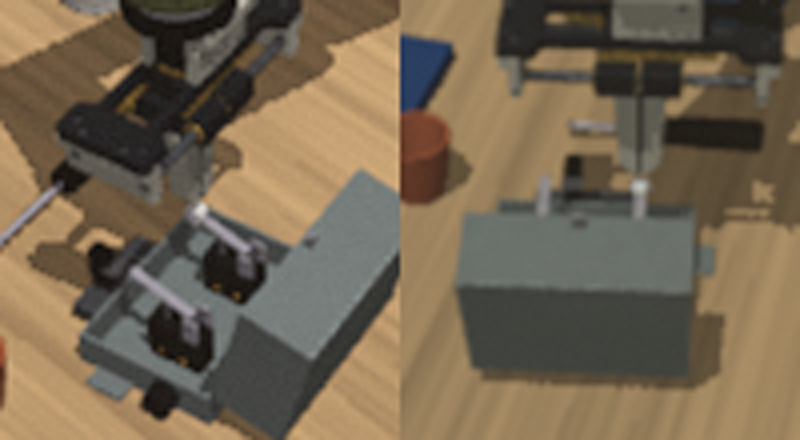

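The fingertip is centred over the roller and well clear of the plain lever. Pressing about 5 mm in and averaging the force.

```bash
cat > fz.py <<'E'
from h import *
import sys
F=[]
for i in range(int(sys.argv[1])): robot.read_camera('wrist'); F.append(robot.read_state()['force'][2])
s=robot.read_state();C=(.5691,-.0724);tip=s['tool_pos']+.186*Ro.from_rotvec(s['orientation']).as_matrix()[:,2]
print(s['t'],'Fz',np.mean(F).round(2),np.std(F).round(2),'tip',tip.round(4))
E
```

>>> apply_moves(series=[[[0, 0, 4], [0, 0, 0]], [[0, 0, 4], [0, 0, 0]], [[0, 0, 3], [0, 0, 0]], [[0, 0, 2], [0, 0, 0]], [[0, 0, 2], [0, 0, 0]], [[0, 0, 2], [0, 0, 0]], [[0, 0, 0], [0, 0, 0]], [[0, 0, 0], [0, 0, 0]], [[0, 0, 0], [0, 0, 0]]])

```text
t: 9.15
tool_pos: [0.5409, -0.1075, 0.2594]
orientation: [1.985, 2.435, 0.0]
force: [0.5, -2.0, 3.3]
opening: 0.0004
gripper_force: 1.6
```

```bash
python3 fz.py 10
```

```text
9.65 Fz 3.27 0.27 tip [ 0.5409 -0.1074  0.0732]
```

>>> apply_moves(series=[[[0, 0, 1], [0, 0, 0]], [[0, 0, 1], [0, 0, 0]], [[0, 0, 1], [0, 0, 0]], [[0, 0, 1], [0, 0, 0]], [[0, 0, 1], [0, 0, 0]], [[0, 0, 0], [0, 0, 0]], [[0, 0, 0], [0, 0, 0]]])

```text
t: 10.23
tool_pos: [0.5407, -0.1073, 0.254]
orientation: [-1.985, -2.435, -0.0]
force: [1.2, -3.1, 4.3]
opening: 0.0006
gripper_force: 1.9
```

```bash
python3 fz.py 8
```

```text
10.6333 Fz 3.75 0.6 tip [ 0.5407 -0.1073  0.0681]
```

>>> apply_moves(series=[[[0, 0, 1], [0, 0, 0]], [[0, 0, 1], [0, 0, 0]], [[0, 0, 0], [0, 0, 0]], [[0, 0, 0], [0, 0, 0]], [[0, 0, 0], [0, 0, 0]]])

```text
t: 11.05
tool_pos: [0.5408, -0.1076, 0.2524]
orientation: [1.985, 2.435, -0.0]
force: [-0.6, -3.9, 7.2]
opening: 0.0007
gripper_force: 3.3
```

```bash
python3 fz.py 8
```

```text
11.45 Fz 6.63 0.54 tip [ 0.5408 -0.1077  0.0664]
```

The force jumped to about 6.6 N at 11.6 mm down, so the switch has clicked and is well short of overtravel. Holding.

>>> apply_moves(series=[[[0, 0, 0], [0, 0, 0]], [[0, 0, 0], [0, 0, 0]], [[0, 0, 0], [0, 0, 0]], [[0, 0, 0], [0, 0, 0]], [[0, 0, 0], [0, 0, 0]], [[0, 0, 0], [0, 0, 0]], [[0, 0, 0], [0, 0, 0]], [[0, 0, 0], [0, 0, 0]], [[0, 0, 0], [0, 0, 0]], [[0, 0, 0], [0, 0, 0]], [[0, 0, 0], [0, 0, 0]], [[0, 0, 0], [0, 0, 0]]])

```text
t: 12.45
tool_pos: [0.5408, -0.1076, 0.2524]
orientation: [1.985, 2.435, -0.0]
force: [-1.4, -2.6, 6.5]
opening: 0.0004
gripper_force: 3.3
```

>>> apply_moves(series=[[[0, 0, 0], [0, 0, 0]], [[0, 0, 0], [0, 0, 0]], [[0, 0, 0], [0, 0, 0]], [[0, 0, 0], [0, 0, 0]], [[0, 0, 0], [0, 0, 0]], [[0, 0, 0], [0, 0, 0]], [[0, 0, 0], [0, 0, 0]], [[0, 0, 0], [0, 0, 0]], [[0, 0, 0], [0, 0, 0]], [[0, 0, 0], [0, 0, 0]]])

```text
t: 13.28
tool_pos: [0.5408, -0.1076, 0.2524]
orientation: [1.985, 2.435, -0.0]
force: [-0.7, -3.7, 6.5]
opening: 0.0003
gripper_force: 3.3
```

>>> apply_moves(series=[[[0, 0, -3], [0, 0, 0]], [[0, 0, -4], [0, 0, 0]], [[0, 0, -5], [0, 0, 0]], [[0, 0, -10], [0, 0, 0]], [[0, 0, -20], [0, 0, 0]], [[0, 0, -25], [0, 0, 0]], [[-10, 0, -25], [0, 0, 0]], [[-20, 0, -20], [0, 0, 0]], [[-25, 0, -10], [0, 0, 0]], [[-20, 0, 0], [0, 0, 0]], [[0, 0, 0], [0, 0, 0]], [[0, 0, 0], [0, 0, 0]]])

```text
t: 14.28
tool_pos: [0.5556, -0.1815, 0.3742]
orientation: [-1.987, -2.433, -0.0]
force: [0.3, 0.4, 0.0]
opening: 0.0007
gripper_force: 0.0
```

```bash
python3 - <<'E'
from h import *
C=(.5691,-.0724);psi=.2046;c,s=np.cos(psi),np.sin(psi);a=[]
for n in("wrist","scene"):
    im,d,k=grab(n);W=pts(d,k);a.append(im);X=W[...,0]-C[0];Y=W[...,1]-C[1];bx=c*X+s*Y;by=-s*X+c*Y;z=W[...,2]
    for lo,hi in((-.06,-.01),(.01,.06)):
        m=(bx>lo)&(bx<hi)&(by>-.04)&(by<-.015)&(z>.04)&(z<.1); print(n,m.sum(),np.percentile(z[m],98).round(4) if m.any() else '')
    m=(abs(bx)<.08)&(by>.05)&(by<.15); print('cover top',np.percentile(z[m],99))
cv2.imwrite('pics/end.png',cv2.resize(np.hstack([cv2.resize(a[1][130:270,200:350],(429,400)),a[0]]),(800,300)))
print(robot.read_state()['t'],robot.read_state()['force'])
E
```

```text
wrist 371 0.0802
wrist 286 0.075
cover top 0.03793408147084659
scene 31 0.0808
scene 19 0.0727
cover top 0.1417367070131652
14.3833 [-0.86270006  0.23489494 -0.16628318]
```

View pics/end.png

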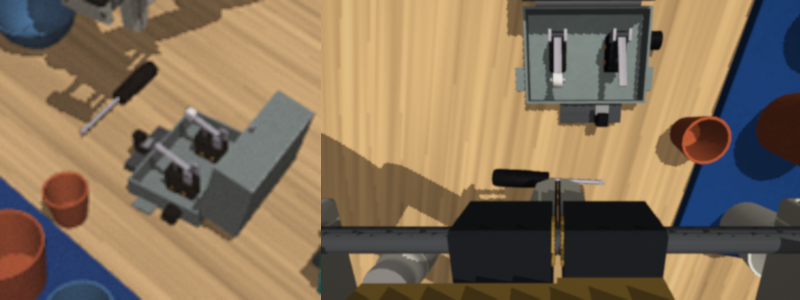

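The roller is back at its rest height and the plain lever hasn't moved. The cover stands open, and the cup and driver are in place. Handing in.

```bash
python3 -c "
from plant import robot
print(robot.close_job())"
```

```text
the job is handed in; nothing more can be done
None
```

The job is handed in at about 14 s of the 58 s allowed: the latch is slid and the cover open, the roller was held clicked for over 2 s at about 6.5 N and sprang back up, and nothing else was disturbed; the hand-in returned no verdict.

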